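# Clear the mat and tip the carton down onto it

## Task

Using gentle pushes only, slide the kitchen timer along the worktop until it is completely off the cork mat, right way up. Then topple the standing cardboard carton with a push so that it falls across the mat and ends lying flat on a broad face, wholly on the mat. Do not pinch or lift anything, and leave the garlic bulb, the spice jar and the salt shaker where they stand.

Things in the scene. Friction and masses are not known exactly. Their poses are not given: they have to be found in the camera images.
- mat: Thin flat brown cork mat, fixed to the black worktop, 170 mm (its x) by 230 mm (its y), 1 mm thick; offers no step to things or fingers. Origin at its centre on the worktop; z up.
- carton: Plain brown rigid cardboard carton, 100 mm wide (its x), 45 thick (y), 150 tall (z), 0.18-0.35 kg. Origin: centre of its underside (22 mm up when it lies flat). Stands upright, loose, on either end of the mat, 84 mm from the mat's centre, one broad face looking along the mat. Pushed 100 mm up or higher it tips over its far bottom edge, falling by itself past 17 degrees; pushed low it slides.
- timer: Round white wind-up kitchen timer lying on its back: a disc 69 mm across, 22 mm high, with a small knob on top up to 43 mm; 0.14 kg, loose. Origin at the centre of its underside, z up. Lies on the other end of the mat from the carton, about 84 mm from the mat's centre, where the carton's top would land. Slides when pushed.
- carton_foot_a (a point): on the standing carton: the point at half thickness at the underside, at its +x 50 mm side edge (marks the carton's extent)
- carton_foot_b (a point): on the standing carton: the point at half thickness at the underside, at its -x 50 mm side edge (marks the carton's extent)
- carton_top_a (a point): on the standing carton: the point at half thickness at the top, 150 mm up, at its +x 50 mm side edge (marks the carton's extent)
- carton_top_b (a point): on the standing carton: the point at half thickness at the top, 150 mm up, at its -x 50 mm side edge (marks the carton's extent)
- garlic_bulb: Garlic bulb, 56 mm across, 56 mm high, loose, beside the mat's far long side. Origin under its centre. Leave alone.
- spice_jar: Round spice jar with black cap, 41 mm across, 105 mm high, loose, beside the mat's far long side. Origin under its centre. Leave alone.
- salt_shaker: Round salt shaker with grey top, 44 mm across, 90 mm high, loose, beside the mat's far long side. Origin under its centre. Leave alone.
Not all that is in view belongs to the job. Of the things that look like the carton, the smallest one is meant. Leave any red look-alike of the timer alone.

How it is judged (in metres and radians):
On the way, in this order (a step that is already met when the one before it is completed fails the run):
1. the timer has been slid completely off the mat while the carton still stands ((x of timer in the frame of mat above 0.117 m or x of timer in the frame of mat below -0.117 m or y of timer in the frame of mat above 0.147 m or y of timer in the frame of mat below -0.147 m) and angle between carton's own z axis and vertical below 0.1 rad), for 0.2 s.
2. the carton lies flat on a broad face, wholly on the mat ((angle between carton's own y axis and vertical below 0.08 rad or angle between carton's own y axis and vertical above 3.0616 rad) and height (world z) of carton between 0.012 and 0.03 m and x of carton_foot_a in the frame of mat between -0.088 and 0.088 m and y of carton_foot_a in the frame of mat between -0.118 and 0.118 m and x of carton_foot_b in the frame of mat between -0.088 and 0.088 m and y of carton_foot_b in the frame of mat between -0.118 and 0.118 m and x of carton_top_a in the frame of mat between -0.088 and 0.088 m and y of carton_top_a in the frame of mat between -0.118 and 0.118 m and x of carton_top_b in the frame of mat between -0.088 and 0.088 m and y of carton_top_b in the frame of mat between -0.118 and 0.118 m), for 0.2 s.
At the end, for the whole second after the job is handed in: The carton lies at rest on a broad face (within 0.08 rad of level), all of its outline on the mat (3 mm overhang allowed); the timer lies right way up at rest on the worktop, no part of it over the mat (2 mm allowed) (all of step 2 and (x of timer in the frame of mat above 0.117 m or x of timer in the frame of mat below -0.117 m or y of timer in the frame of mat above 0.147 m or y of timer in the frame of mat below -0.147 m) and angle between timer's own z axis and vertical below 0.1 rad and height (world z) of timer between -0.01 and 0.01 m and linear speed of each of carton, timer below 0.02 m/s); the robot touches nothing.
It fails at once if the carton or the timer is squeezed or shoved hard (fingers press on it with over 20 N) (contact force between the fingers and carton above 20 N or contact force between the fingers and timer above 20 N).
It fails at once if the carton is lifted while upright (foot more than 15 mm up while leaning less than 10 degrees) (height (world z) of carton above 0.04 m).
It fails at once if the carton's middle rises higher than tipping needs (height (world z) of carton above 0.015 m and angle between carton's own z axis and vertical below 0.17 rad).
It fails at once if the timer is lifted or tipped (height (world z) of timer above 0.015 m or angle between timer's own z axis and vertical above 0.35 rad).
It fails at once if the garlic, spice jar or salt shaker is moved more than 20 mm or knocked over (distance of any of garlic_bulb, spice_jar, salt_shaker from where it was at the start of the episode above 0.02 m or angle between any of garlic_bulb, spice_jar, salt_shaker's own z axis and vertical above 0.4 rad).
It also fails if it takes over 40 s, if anything falls off the work surface, if the arm or the gripper's body presses on something with over 40 N, if the wrist force passes 120 N, or if a joint passes its speed limit or range.

## Robot

A 6-joint arm with a two-finger parallel gripper is mounted at the origin on a cart in front of the work surface, level with it; the furniture and walls round the work are solid. World frame = base frame: x ahead of the robot, y to its left, z up, the work surface at z = 0. Lengths are in m, angles in degrees, forces in N, time in s.
With the tool pointing down it reaches from about 0.25 to 0.725 m from the base axis. Payload 9.7 kg.
Tool frame: the origin (TCP) lies on the centre line of the jaws, within the pads' length; the fingertips stand 14 mm ahead of it and the grasp point (between the pads) lies 5 mm behind it; z points along the fingers, y is the line along which they close (so a half turn about z gives the same grasp; the last joint's range is limited). The gripper opens to 85 mm and grips with 20 to 120 N. Pads are 22 mm wide; open, the fingers measure 114 mm over their backs; the gripper's body (76 mm by 85 mm) begins 54 mm behind the grasp point. The pads swing forward as they close: fully open they stand 13 mm farther back than shut.
Start: joints at [66.52, 4.979, 10.078, 95.1, 0, 90], TCP at [0.219, 0.504, 0.245] pointing down, gripper open.
Joint ranges: [-179.16, 179.16], [-48.56, 103.87], [-65.8, 70.77], [-126.05, 130.52], [-82.76, 87.17], [-180, 180]. Speed limits (degrees/s): [127.2, 127.2, 147.25, 180, 180, 180].

## Interface

Orientations are given as [roll, pitch, yaw] about the fixed x, y, z axes, in that order (R = Rz(yaw) Ry(pitch) Rx(roll)).
In Python, from workcell import bot, camera, get_calibration, ticket gives the robot as it stands. The module is installed in compiled form; this text tells all that it offers.
- The arm moves only by the tool send_rows, never from a script. Its arguments are lists of equal length, an entry for each row: "linear": the shift along the tool's x, y, z in m, a list of three; "twist": the turn, a rotation vector about the tool's x, y, z in units of 10 degrees (1.0 is 10 degrees), a list of three; "gripper": the opening in per cent of the stroke, from 0 (shut) to 100 (fully open). In form: {"linear": [[x, y, z], ...], "twist": [[wx, wy, wz], ...], "gripper": [gripper, ...]}. A call has 1 to 8 rows; each row shifts and turns the commanded pose from where the row before left it, along the tool's axes as they then stand; what a row does not reach is not made up. A row lasts 1/8 s, in which the tool goes at most 62.5 mm and 10.7 degrees, less where a joint would pass 70% of its speed; a pose out of reach is approached as far as the arm can. A call with a gripper value outside its range is refused whole. The fingers move at their own pace and stop on an object; "grip_force" is the grip in N (left out, the last holds). Time passes only in rows, so rows that do not move let the fingers close. It gives the time, the measured TCP pose, the force, the opening and the grip force at its end, in the units of the state.
- bot.get_obs(): the state, without advancing time (a new reading comes with each control period).
- camera(name): name is "scene" or "top" or "wrist"; returns the picture (480x640x3 uint8, red, green, blue); there is no depth.
- get_calibration(name): a dict with "fx", "fy", "cx", "cy" (pixels), "origin" and "orientation" of the camera in the world; the wrist camera has in their place "hand_eye" (4x4, takes a point from camera to tool coordinates, whose origin is the TCP and whose axes are the flange's). Camera axes: x right, y down, z forward; pixel columns grow to the right and rows downward; lengths in m; the calibration is good to about 2 mm. The wrist camera is an equidistant fisheye: a pixel r from the principal point sees the ray r / f radians off the axis. A picture is of the moment at which its call begins: read the wrist's pose just before it. get_calibration takes no time and is no camera call.
- ticket.job_done(): hands the job in; it is judged then, once.
The state is a dict: "time": time; "q": joint angles; "qd": joint speeds; "joint_efforts": joint torques, N m; "ee_pos": TCP position; "tcp_rot": TCP orientation; "wrist_force": force on the tool from outside, world axes, zero at the start; "torque": the same for the moment, N m; "opening": finger opening in m; "grasp_force": force on a finger pad.
Only numpy, scipy, OpenCV 4.12 (cv2) and the standard library are available. Lean on these libraries where they do the work, as an engineer would, in place of code of your own. Each camera call takes 0.05 s, during which the arm holds its last target. There are 200 camera calls.

## Working session

There is one attempt and no reset: what is moved stays moved. The work goes in short steps, Python scripts to look and compute and a tool call to move; the robot and the scene stay as the last step left them, time stands still between calls to the robot, and variables do not carry over. Pictures are saved under pics/ and viewed, at most 10 in all, crops included, and the job is handed in when it is done.

Besides the shell and the picture viewer there is one more tool, called after "Call:" by a JSON object that holds its "fn" and its "kwargs". send_rows: Moves the arm, as the interface text tells. Its arguments: {"type":"object","properties":{"linear":{"type":"array"},"twist":{"type":"array"},"gripper":{"type":"array"},"grip_force":{"type":"number"}},"required":["linear","twist","gripper"]}

```bash
mkdir -p pics
python3 - <<'E'
from workcell import bot,camera,get_calibration
import cv2
o=bot.get_obs();print(o)
for n in("scene","top"):
    cv2.imwrite(f"pics/{n}0.png",camera(n)[:,:,::-1]);print(get_calibration(n))
print(get_calibration("wrist"))
E
```

```text
{'time': 0.0, 'q': array([ 6.65184466e+01,  5.01001345e+00,  1.00336518e+01,  9.50986244e+01,
       -1.23494405e-03,  8.99992750e+01]), 'qd': array([ 0.00801944, -0.06889494, -0.07593809,  0.04588085,  0.00737611,
        0.10356139]), 'joint_efforts': array([ 1.08250009e-03, -5.20375657e+01,  4.64813590e+01,  1.57115911e-02,
        7.77516334e-05, -2.93967389e-05]), 'ee_pos': array([0.21907115, 0.50425841, 0.24458629]), 'tcp_rot': array([-1.79925014e+02,  1.23399414e-03,  1.56519173e+02]), 'wrist_force': array([ 0.00385942, -0.29879746,  0.41596156]), 'torque': array([-0.03881797,  0.00376105,  0.01031807]), 'grasp_force': 0.0, 'opening': 0.08535317426598626}
{'fx': 553.9793672878726, 'fy': 553.9793672878726, 'cx': 316.62444209624914, 'cy': 224.9861836514441, 'origin': array([0.59735184, 0.96963268, 0.97230403]), 'orientation': array([-128.11773594,   -0.6649858 ,  178.42493262])}
{'fx': 467.19926410147326, 'fy': 467.19926410147326, 'cx': 317.03987574050313, 'cy': 248.70400610140968, 'origin': array([ 0.21328591, -0.26815336,  1.31673673]), 'orientation': array([-163.74655608,   -0.31441913,  -65.6440802 ])}
{'fx': 371.64829954431775, 'fy': 371.64829954431775, 'cx': 315.661879541837, 'cy': 239.71289069468975, 'hand_eye': array([[ 2.07088936e-04, -9.57546037e-01, -2.88280324e-01,
         7.43335714e-02],
       [ 9.99999825e-01,  3.58055523e-04, -4.70950445e-04,
         1.35196000e-04],
       [ 5.54177094e-04, -2.88280176e-01,  9.57545943e-01,
        -1.27744350e-01],
       [ 0.00000000e+00,  0.00000000e+00,  0.00000000e+00,
         1.00000000e+00]])}
```

View pics/top0.png

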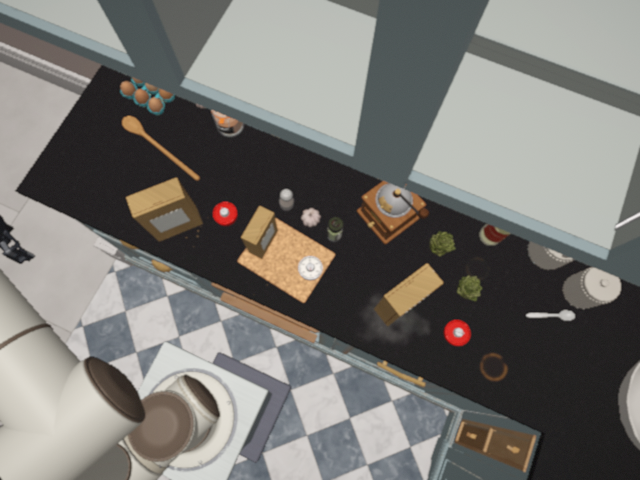

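View pics/scene0.png

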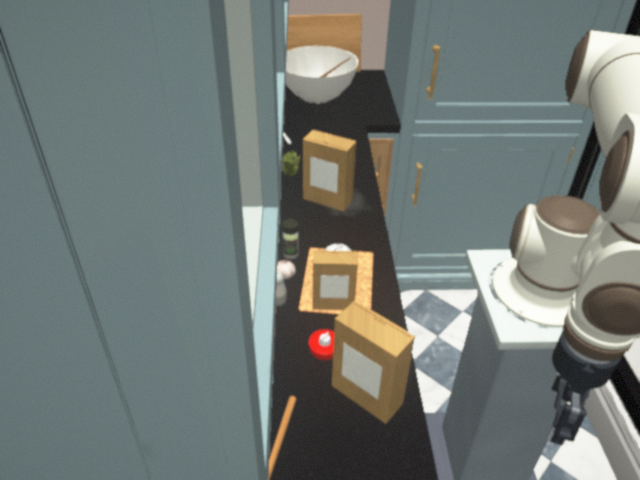

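The top view shows three cartons: (165,210) large, (410,293) large, and (260,232) small, standing on the cork mat. The small one fits: it is the smallest and on the mat. The white timer is at (310,267) on the mat; the red look-alikes at (225,213) and (458,333) are to be left alone. The garlic, shaker and jar are at (311,217), (287,198) and (335,229).

```bash
cat > h.py <<'E'
import numpy as np,cv2
from scipy.spatial.transform import Rotation as R
from workcell import bot,camera,get_calibration
def ray(n,p):
    c=get_calibration(n);M=R.from_euler('xyz',c['orientation'],degrees=True).as_matrix()
    return c['origin'],M@np.array([(p[0]-c['cx'])/c['fx'],(p[1]-c['cy'])/c['fy'],1])
def at(n,p,z):
    o,d=ray(n,p);return (o+d*(z-o[2])/d[2]).round(4)
def proj(n,P):
    c=get_calibration(n);M=R.from_euler('xyz',c['orientation'],degrees=True).as_matrix()
    v=M.T@(np.array(P)-c['origin']);return np.array([c['fx']*v[0]/v[2]+c['cx'],c['fy']*v[1]/v[2]+c['cy']]).round(1)
E
python3 - <<'E'
from h import *
im=cv2.imread("pics/top0.png")[180:310,225:365]
big=cv2.resize(im,None,fx=4,fy=4,interpolation=cv2.INTER_CUBIC)
hsv=cv2.cvtColor(im,cv2.COLOR_BGR2HSV)
m=cv2.inRange(hsv,(8,70,120),(22,255,255))
n,l,s,c=cv2.connectedComponentsWithStats(m)
i=1+s[1:,4].argmax();mm=(l==i).astype(np.uint8)*255
mm=cv2.morphologyEx(mm,cv2.MORPH_CLOSE,np.ones((5,5)))
h=cv2.convexHull(cv2.findContours(mm,0,2)[0][0])
print("hull",[(p[0]+[225,180]).tolist() for p in cv2.approxPolyDP(h,3,True)])
for p in cv2.approxPolyDP(h,3,True): print(at("top",p[0]+[225,180],0))
w=cv2.inRange(hsv,(0,0,130),(180,60,255));w[:60]=0
n,l,s,c=cv2.connectedComponentsWithStats(w)
for k in range(1,n):
    if s[k,4]>20:
        print(s[k],c[k]+[225,180],at("top",c[k]+[225,180],.022))
cv2.imwrite("pics/crop.png",big)
for nme,p in dict(garlic=(311,222),salt=(288,207),jar=(336,238)).items(): print(nme,at("top",p,0.01))
E
```

```text
hull [[275, 218], [334, 253], [304, 302], [238, 262], [242, 252]]
[0.6011 0.0375 0.    ]
[ 0.5746 -0.167   0.    ]
[ 0.407  -0.1477  0.    ]
[0.4341 0.0763 0.    ]
[0.4659 0.0794 0.    ]
[ 73  76  25  24 475] [309.92842105 267.49263158] [ 0.5008 -0.1235  0.022 ]
[  0 123  16   7  33] [231.6969697  306.24242424] [0.3098 0.0285 0.022 ]
garlic [ 0.631  -0.0673  0.01  ]
salt [0.6457 0.015  0.01  ]
jar [ 0.6161 -0.1547  0.01  ]
```

View pics/crop.png

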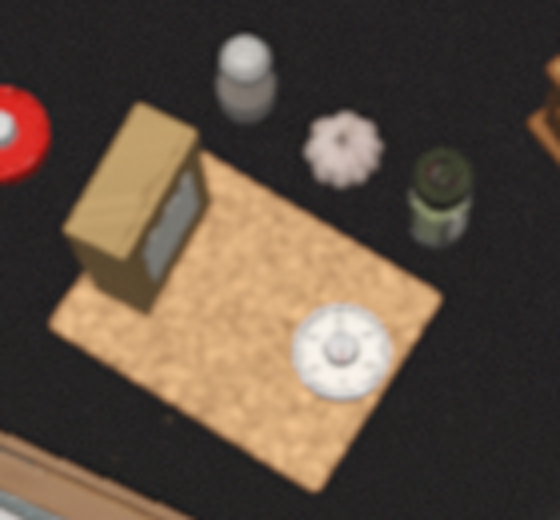

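The crop confirms the small carton, standing at one end of the mat, with the white timer at the other. I'll check the carton, the free landing area and the second view, then do a small test move to find the turn direction.

Run:
```python
from h import *
c=np.array([.5043,-.0454,0]);X=np.array([.993,-.117,0]);Y=np.array([.117,.993,0])
def tomat(P): d=np.array(P)-c; return (d@X).round(4),(d@Y).round(4)
T=[at("top",np.array(p)/4+[225,180],.15) for p in [(140,103),(198,130),(128,255),(67,228)]]
for t in T: print("carton top",t,tomat(t))
print("mean",np.mean(T,0),tomat(np.mean(T,0)))
print("timer",tomat(at("top",(310.4,267.8),.022)))
print("edge",at("top",(310,340),0),at("top",(240,298),0),"bigcarton base",at("top",(380,320),0),at("top",(400,325),0))
print("other carton",at("top",(160,240),0),at("top",(200,225),0))
print("scene foot of carton",[tomat(at("scene",p,0)) for p in [(314,307),(355,307)]],"top",[tomat(at("scene",p,.15)) for p in[(313,263),(357,264)]])
for nme,p in dict(cab1=(270,133),cab2=(365,170)).items(): print(nme,at("top",p,.5),at("top",p,.7))
```

```text
carton top [0.5716 0.0543 0.15  ] (np.float64(0.0552), np.float64(0.1069))
carton top [0.5704 0.0107 0.15  ] (np.float64(0.0591), np.float64(0.0634))
carton top [0.4733 0.0144 0.15  ] (np.float64(-0.0378), np.float64(0.0558))
carton top [0.4733 0.0589 0.15  ] (np.float64(-0.043), np.float64(0.0999))
mean [0.52215  0.034575 0.15    ] (np.float64(0.0084), np.float64(0.0815))
timer (np.float64(0.0057), np.float64(-0.0796))
edge [ 0.3173 -0.2075  0.    ] [0.3421 0.0229 0.    ] bigcarton base [ 0.449  -0.3638  0.    ] [ 0.4592 -0.4202  0.    ]
other carton [0.3988 0.3158 0.    ] [0.4888 0.2309 0.    ]
scene foot of carton [(np.float64(0.0513), np.float64(0.1008)), (np.float64(-0.0464), np.float64(0.0909))] top [(np.float64(0.0539), np.float64(0.1107)), (np.float64(-0.0432), np.float64(0.104))]
cab1 [0.6092 0.0074 0.5   ] [ 0.5123 -0.06    0.7   ]
cab2 [ 0.6132 -0.1929  0.5   ] [ 0.5153 -0.2113  0.7   ]
```

Call:
{"fn": "send_rows", "kwargs": {"linear": [[0,0,0]], "twist": [[0,0,-1]], "gripper": [50]}}

```text
time: 0.22
ee_pos: [0.2191, 0.5043, 0.2448]
tcp_rot: [-180.0, -0.0, 166.7]
wrist_force: [-0.2, 0.4, -0.4]
opening: 0.0693
grasp_force: 0.0
```

```bash
python3 -c "
from workcell import bot
o=bot.get_obs();print(o['q'],o['tcp_rot'],o['opening'],o['time'])"
```

```text
[6.65195851e+01 5.00150416e+00 1.00486269e+01 9.50980328e+01
 7.24327329e-04 7.98186692e+01] [-1.79950020e+02 -9.71198737e-03  1.66700911e+02] 0.06933772297893082 0.225
```

Pose check: the carton's top corners give about 97 x 44 mm, turned some 4.5° from the mat, centre near world (0.520, 0.036). The timer's centre is at mat (0.006, -0.080). Both fit the description. A twist of -z raises yaw and lowers q6, so I can turn to yaw 267.8°, with the camera on the -y side.

Call:
{"fn": "send_rows", "kwargs": {"linear": [[0,0,-0.01],[0,0,-0.01],[0,0,-0.01],[0,0,-0.01],[0,0,-0.01],[0,0,-0.01],[0,0,-0.01],[0,0,-0.01]], "twist": [[0,0,-1],[0,0,-1],[0,0,-1],[0,0,-1],[0,0,-1],[0,0,-1],[0,0,-1],[0,0,-1]], "gripper": [50,50,50,50,50,50,50,50]}}

```text
time: 1.23
ee_pos: [0.2191, 0.5044, 0.3252]
tcp_rot: [180.0, -0.0, -113.2]
wrist_force: [-0.2, -0.3, 0.9]
opening: 0.0429
grasp_force: 0.0
```

Call:
{"fn": "send_rows", "kwargs": {"linear": [[0,0,0],[0,0,0],[0,0,0]], "twist": [[0,0,-1],[0,0,-1],[0,0,-0.1]], "gripper": [50,50,50]}}

```text
time: 1.6
ee_pos: [0.2191, 0.5044, 0.3249]
tcp_rot: [180.0, -0.0, -92.5]
wrist_force: [0.3, -0.8, 0.5]
opening: 0.0428
grasp_force: 0.0
```

Call:
{"fn": "send_rows", "kwargs": {"linear": [[0.046,-0.026,0],[0.046,-0.026,0],[0.046,-0.026,0],[0.046,-0.026,0],[0.046,-0.026,0],[0.046,-0.026,0],[0.046,-0.026,0],[0.046,-0.026,0]], "twist": [[0,0,0],[0,0,0],[0,0,0],[0,0,0],[0,0,0],[0,0,0],[0,0,0],[0,0,0]], "gripper": [50,50,50,50,50,50,50,50]}}

```text
time: 2.6
ee_pos: [0.4114, 0.1262, 0.3253]
tcp_rot: [-180.0, 0.0, -92.7]
wrist_force: [1.0, 1.0, 0.0]
opening: 0.0427
grasp_force: 0.0
```

Call:
{"fn": "send_rows", "kwargs": {"linear": [[0.046,-0.026,0],[0.046,-0.026,0],[0.046,-0.025,0],[0.046,-0.025,0],[0,0,0.0],[0,0,0]], "twist": [[0,0,0],[0,0,0],[0,0,0],[0,0,0],[0,0,0],[0,0,0]], "gripper": [50,50,50,50,50,50]}}

```text
time: 3.35
ee_pos: [0.5048, -0.0603, 0.3251]
tcp_rot: [180.0, 0.0, -92.6]
wrist_force: [-0.4, 0.4, -0.2]
opening: 0.0424
grasp_force: 0.0
```

Run:
```python
from h import *
o=bot.get_obs();im=camera("wrist");print(o['q'],o['ee_pos'],o['tcp_rot'])
cv2.imwrite("pics/w1.png",im[:,:,::-1])
```

```text
[-6.82466875e+00  1.90982741e+00  1.59076627e+01  1.04038424e+02
  1.30373209e-02 -9.41806576e+01] [ 0.50477366 -0.06034894  0.32508482] [ 1.79960470e+02  1.59616159e-02 -9.26440213e+01]
```

View pics/w1.png

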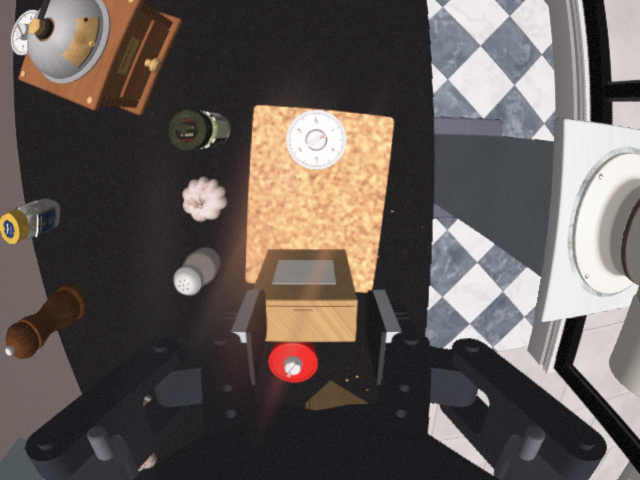

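The wrist view shows the timer at (316,140) at the mat's far end and the carton nearly square to the tool (top edge (266,299)–(357,299)). The way down between them is clear.

Run:
```python
from h import *
c=get_calibration("wrist");H=c['hand_eye']
T=np.eye(4);T[:3,:3]=R.from_euler('xyz',[180,0,-92.6],degrees=True).as_matrix();T[:3,3]=[.5048,-.0603,.3251]
M=T@H
def w(p,z):
    d=np.array([p[0]-c['cx'],p[1]-c['cy']])/c['fx'];r=np.hypot(*d)
    v=M[:3,:3]@np.array([*(d/r*np.sin(r)),np.cos(r)]);o=M[:3,3];return (o+v*(z-o[2])/v[2]).round(4)
for n,p,z in [("timer",(316,140),.022),("mat",(254,105),0),("mat",(394,117),0),("mat",(372,292),0),
 ("top",(266,299),.15),("top",(357,299),.15),("topb",(266,342),.15),("topb",(357,342),.15)]: print(n,w(p,z))
```

```text
timer [ 0.5008 -0.1232  0.022 ]
mat [ 0.5735 -0.1702  0.    ]
mat [ 0.4048 -0.1486  0.    ]
mat [0.4343 0.0794 0.    ]
top [0.5523 0.0117 0.15  ]
top [0.4699 0.0153 0.15  ]
topb [0.557  0.0579 0.15  ]
topb [0.4698 0.0616 0.15  ]
```

Call:
{"fn": "send_rows", "kwargs": {"linear": [[0,0,0.05],[0,0,0.05],[0,0,0.05],[0,0,0.05],[0,0,0.05],[0,0,0.035],[0,0,0.02],[0,0,0]], "twist": [[0,0,0],[0,0,0],[0,0,0],[0,0,0],[0,0,0],[0,0,0],[0,0,0],[0,0,0]], "gripper": [50,50,50,50,50,50,50,50]}}

```text
time: 4.4
ee_pos: [0.5037, -0.0592, 0.0193]
tcp_rot: [179.9, 0.0, -92.4]
wrist_force: [-0.1, 0.4, -0.4]
opening: 0.0425
grasp_force: 0.0
```

Call:
{"fn": "send_rows", "kwargs": {"linear": [[0.007,0,0],[0.007,0,0],[0.005,0,0],[0.004,0,0],[0.004,0,0],[0.005,0,0],[0.006,0,0],[0.007,0,0]], "twist": [[0,0,0],[0,0,0],[0,0,0],[0,0,0],[0,0,0],[0,0,0],[0,0,0],[0,0,0]], "gripper": [50,50,50,50,50,50,50,50]}}

```text
time: 5.4
ee_pos: [0.503, -0.1058, 0.0203]
tcp_rot: [-180.0, 0.0, -92.5]
wrist_force: [0.2, 1.1, 0.3]
opening: 0.0427
grasp_force: 0.6
```

Call:
{"fn": "send_rows", "kwargs": {"linear": [[0.008,0,0],[0.008,0,0],[0.009,0,0],[0.01,0,0],[0.01,0,0],[0.01,0,0],[0.008,0,0],[0.006,0,0]], "twist": [[0,0,0],[0,0,0],[0,0,0],[0,0,0],[0,0,0],[0,0,0],[0,0,0],[0,0,0]], "gripper": [50,50,50,50,50,50,50,50]}}

```text
time: 6.4
ee_pos: [0.5, -0.1749, 0.0203]
tcp_rot: [-180.0, 0.0, -92.5]
wrist_force: [-0.3, 0.3, 0.6]
opening: 0.0427
grasp_force: 0.7
```

Run:
```python
from h import *
im=camera("top")[:,:,::-1][180:330,215:395]
cv2.imwrite("pics/t2.png",cv2.resize(im,None,fx=3.5,fy=3.5,interpolation=cv2.INTER_CUBIC))
```

```text
(no output)
```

View pics/t2.png

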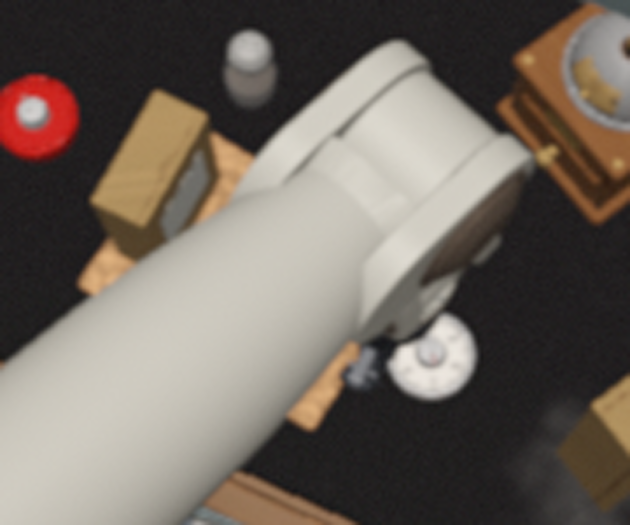

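The timer, at (432,354) in the crop, is clear of the mat at about mat y -0.167, and the carton still stands. Next I back off, rise, and go round behind the carton.

Call:
{"fn": "send_rows", "kwargs": {"linear": [[-0.01,0,0],[-0.015,0,0],[0,0,-0.05],[0,0,-0.06],[0,0,-0.06],[0,0,-0.06],[0,0,-0.06],[0,0,0]], "twist": [[0,0,0],[0,0,0],[0,0,0],[0,0,0],[0,0,0],[0,0,0],[0,0,0],[0,0,0]], "gripper": [50,50,50,50,50,50,50,50]}}

```text
time: 7.45
ee_pos: [0.5022, -0.1484, 0.3154]
tcp_rot: [-179.6, -0.1, -92.4]
wrist_force: [-0.3, -1.1, -0.1]
opening: 0.0428
grasp_force: 0.0
```

Call:
{"fn": "send_rows", "kwargs": {"linear": [[-0.045,-0.002,0],[-0.045,-0.002,0],[-0.045,-0.002,0],[-0.045,-0.002,0],[-0.045,-0.002,0],[-0.041,0,0],[0,0,0],[0,0,0]], "twist": [[0,0,0],[0,0,0],[0,0,0],[0,0,0],[0,0,0],[0,0,0],[0,0,0],[0,0,0]], "gripper": [50,50,50,50,50,50,50,50]}}

```text
time: 8.45
ee_pos: [0.5222, 0.1164, 0.3097]
tcp_rot: [179.9, -0.0, -92.4]
wrist_force: [0.5, -0.2, 0.5]
opening: 0.0429
grasp_force: 0.0
```

Run:
```python
from h import *
o=bot.get_obs();im=camera("wrist");print(o['ee_pos'],o['tcp_rot'],o['wrist_force'])
cv2.imwrite("pics/w2.png",im[:,:,::-1])
```

```text
[0.52215536 0.11644143 0.30967613] [ 1.79945760e+02 -2.82732231e-02 -9.24083703e+01] [ 0.52691969 -0.17007057  0.47579333]
```

View pics/w2.png

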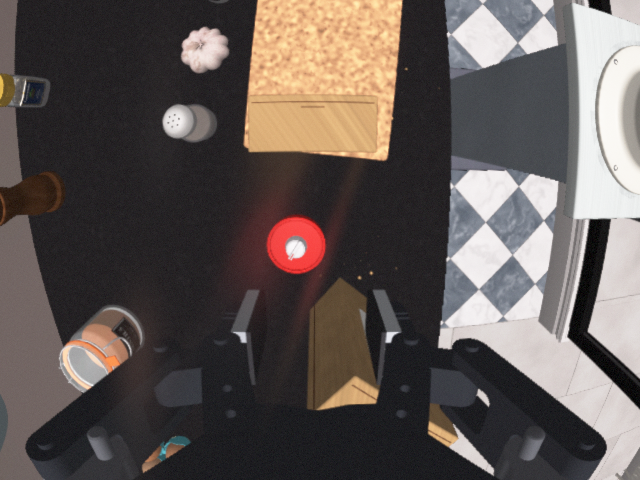

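Carton top corners are at about (250,96), (377,96), (375,152) and (252,154). I'll check the carton's centre, and the clearance to the red timer and the large carton, before going down.

Run:
```python
from h import *
c=get_calibration("wrist");H=c['hand_eye']
T=np.eye(4);T[:3,:3]=R.from_euler('xyz',[180,0,-92.4],degrees=True).as_matrix();T[:3,3]=[.5222,.1164,.3097]
M=T@H
def w(p,z):
    d=np.array([p[0]-c['cx'],p[1]-c['cy']])/c['fx'];r=np.hypot(*d)
    v=M[:3,:3]@np.array([*(d/r*np.sin(r)),np.cos(r)]);o=M[:3,3];return (o+v*(z-o[2])/v[2]).round(4)
for n,p,z in [("top",(250,96),.15),("top",(377,96),.15),("top",(375,152),.15),("top",(252,154),.15),
 ("red",(296,245),.02),("bigbase",(340,280),0),("bigtop",(312,410),.2),("bigtop",(378,400),.2)]: print(n,w(p,z))
for z in (.17,.2,.23): print([at("top",p,z)[:2] for p in [(192,196),(183,180)]])
```

```text
top [0.5673 0.0129 0.15  ]
top [0.4703 0.0172 0.15  ]
top [0.4731 0.0609 0.15  ]
top [0.5683 0.0584 0.15  ]
red [0.547  0.1742 0.02  ]
bigbase [0.495  0.2296 0.    ]
bigtop [0.5306 0.2643 0.2   ]
bigtop [0.4751 0.2566 0.2   ]
[array([0.5159, 0.2242]), array([0.5464, 0.2681])]
[array([0.5079, 0.2113]), array([0.5377, 0.2541])]
[array([0.5   , 0.1984]), array([0.5289, 0.24  ])]
```

Call:
{"fn": "send_rows", "kwargs": {"linear": [[0,0,0.05],[0,0,0.05],[0,0,0.05],[0,0,0.035],[0,0,0],[0.012,0,0],[0.012,0,0],[0.008,0,0]], "twist": [[0,0,0],[0,0,0],[0,0,0],[0,0,0],[0,0,0],[0,0,0],[0,0,0],[0,0,0]], "gripper": [50,50,50,50,50,50,50,50]}}

```text
time: 9.5
ee_pos: [0.5218, 0.0829, 0.1266]
tcp_rot: [-179.9, 0.0, -92.5]
wrist_force: [0.4, -0.7, 0.4]
opening: 0.0431
grasp_force: 0.0
```

Call:
{"fn": "send_rows", "kwargs": {"linear": [[0.004,0,0],[0.004,0,0],[0.004,0,0],[0.004,0,0],[0.004,0,0],[0.004,0,0],[0.004,0,0],[0.004,0,0]], "twist": [[0,0,0],[0,0,0],[0,0,0],[0,0,0],[0,0,0],[0,0,0],[0,0,0],[0,0,0]], "gripper": [50,50,50,50,50,50,50,50]}}

```text
time: 10.5
ee_pos: [0.5198, 0.0517, 0.1253]
tcp_rot: [180.0, -0.0, -92.5]
wrist_force: [-0.3, 0.2, 0.7]
opening: 0.0425
grasp_force: 0.2
```

Call:
{"fn": "send_rows", "kwargs": {"linear": [[0.005,0,0],[0.005,0,0],[0.005,0,0],[0.005,0,0],[0,0,0],[0,0,0]], "twist": [[0,0,0],[0,0,0],[0,0,0],[0,0,0],[0,0,0],[0,0,0]], "gripper": [50,50,50,50,50,50]}}

```text
time: 11.25
ee_pos: [0.519, 0.0321, 0.1253]
tcp_rot: [-180.0, 0.0, -92.5]
wrist_force: [0.9, -0.5, 0.0]
opening: 0.0427
grasp_force: 0.0
```

Run:
```python
from h import *
im=camera("wrist")[:,:,::-1]
cv2.imwrite("pics/w3.png",im)
```

```text
(no output)
```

View pics/w3.png

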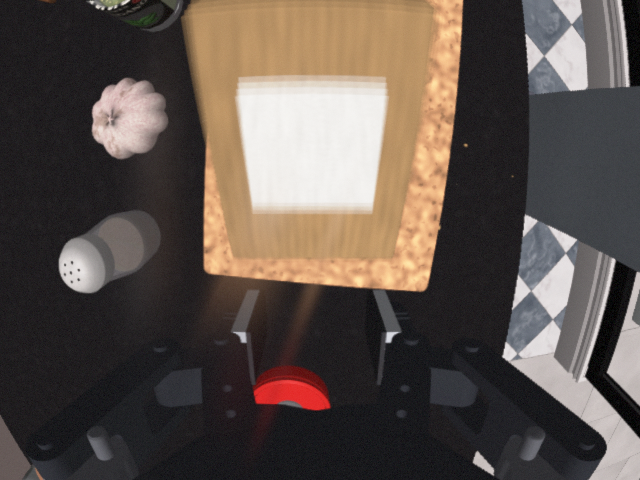

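The carton is mid-fall (motion blur), the label at (312,145) facing up, inside the mat's width. I'll retreat, let it settle and look.

Call:
{"fn": "send_rows", "kwargs": {"linear": [[-0.03,0,0],[-0.03,0,-0.02],[0,0,-0.05],[0,0,-0.06],[0,0,-0.06],[0,0,0],[0,0,0],[0,0,0]], "twist": [[0,0,0],[0,0,0],[0,0,0],[0,0,0],[0,0,0],[0,0,0],[0,0,0],[0,0,0]], "gripper": [50,50,50,50,50,50,50,50]}}

```text
time: 12.3
ee_pos: [0.5212, 0.092, 0.3137]
tcp_rot: [179.9, -0.0, -92.5]
wrist_force: [0.5, -0.1, 0.6]
opening: 0.0429
grasp_force: 0.0
```

Run:
```python
from h import *
o=bot.get_obs();im=camera("wrist");print(o['ee_pos'],o['tcp_rot'])
a=im[:,:,::-1][:300,150:450];t=camera("top")[:,:,::-1][180:330,215:395]
t=cv2.resize(t,(360,300),interpolation=cv2.INTER_CUBIC)
cv2.imwrite("pics/w4.png",np.hstack([a,t]))
```

```text
[0.52121276 0.09196757 0.31369733] [ 1.79856238e+02 -3.23209509e-02 -9.24781873e+01]
```

View pics/w4.png

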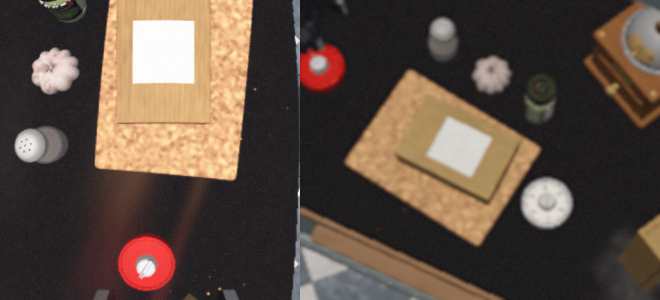

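The carton lies flat, label up, on the mat; the timer, at (547,202), is off it. Check the outline margins numerically.

Run:
```python
from h import *
im=camera("top")[:,:,::-1].copy()
c=np.array([.5043,-.0454,0]);X=np.array([.993,-.117,0]);Y=np.array([.117,.993,0])
def tm(P): d=np.array(P)-c; return (d@X).round(4),(d@Y).round(4)
for p in [(427,95),(520,138),(476,190),(397,147)]:
    print(tm(at("top",((p[0]-300)/2+215,p[1]/2+180),.045)))
print("bottom edge",[tm(at("top",((p[0]-300)/2+215,p[1]/2+180),0)) for p in [(478,202),(398,158),(519,152)]])
print("timer",tm(at("top",((547-300)/2+215,202/2+180),.025)))
cv2.imwrite("pics/f.png",cv2.resize(im[210:310,235:365],None,fx=6,fy=6,interpolation=cv2.INTER_CUBIC))
```

```text
(np.float64(0.0552), np.float64(0.0576))
(np.float64(0.0692), np.float64(-0.0896))
(np.float64(-0.0275), np.float64(-0.0758))
(np.float64(-0.0321), np.float64(0.0523))
bottom edge [(np.float64(-0.0327), np.float64(-0.0812)), (np.float64(-0.0372), np.float64(0.0528)), (np.float64(0.0618), np.float64(-0.0934))]
timer (np.float64(0.0132), np.float64(-0.1678))
```

View pics/f.png

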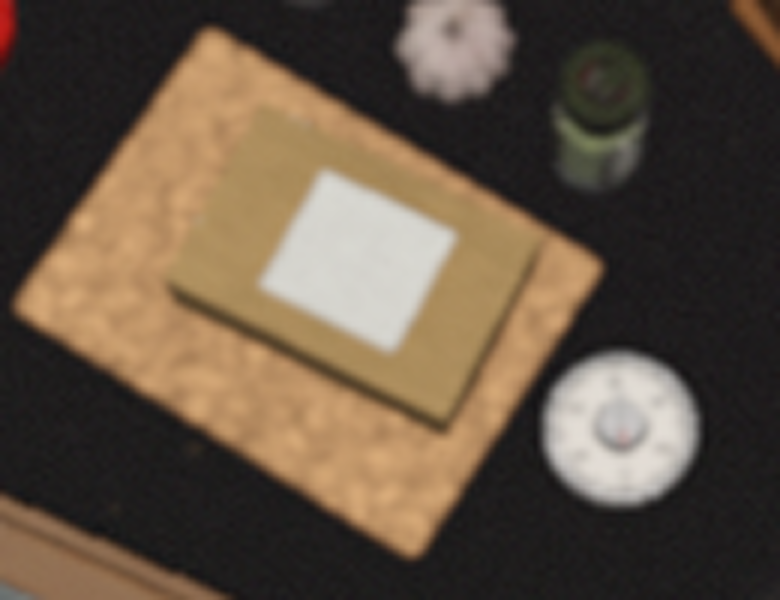

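The carton lies flat and within the mat (corners at mat x -0.04 to 0.07 and y -0.09 to 0.06). The timer is clear at mat y -0.168, and the arm is free. I'll hand in.

```bash
python3 -c "
from workcell import ticket
print(ticket.job_done())"
```

```text
the job is handed in; nothing more can be done
None
```

I pushed the timer fully off the mat, right way up, and toppled the carton so it lies flat and wholly on the mat; the garlic, jar and shaker were never touched, and the job is handed in, with no verdict returned.

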